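# Put the plate-scraper blade away in its slide-lid case

## Task

Put the gel-plate scraper blade lying on the drying mat away in its case: draw the half-open lid back out of the way, lay the blade flat and straight in the case, rib up, with the notch in its heel over the locating pin (do not drop it in), let go of it, and slide the lid fully shut. Leave the other things on the bench where they are.

Things in the scene. Friction and masses are not known exactly. Their poses are not given: they have to be found in the camera images.
- blade: Steel scraper blade, 150 g, flat, rib up: sheet 92 long (x) x 50 wide (y) x 3 mm. +x points to the ground cutting edge (last 8 mm only 1.6 mm thick), -x to the heel, whose end has an open U notch in its middle, 9 mm wide, 12 mm deep. Origin: centre of the underside, z up. Starts on the mat, 4 mm above the bench.
- rib (a point): Centre of the top of the dark stiffening rib on the blade, the place to hold it: 60 long (blade's x -30 to +30) x 10 wide x 9 mm high, along x; this point is straight above the blade's origin, 12 mm above its underside; axes as the blade's.
- notch (a point): Centre of the blade's notch: on the blade's underside, 38.5 mm behind the blade's origin (x = -38.5 mm); axes as the blade's.
- case: Grey plastic blade case, fixed, 140 (x) x 88 (y) x 34.5 mm high; +x is the way the lid opens; origin: centre of the underside on the bench, z up. Bay inside 132 long x 76 mm wide, straight-walled up to the top. The blade lies on two cross rests, tops 9 mm above the bench: heel rest x -58 to -34, front rest x +12 to +24 mm.
- seat (a point): Where the blade's origin comes to lie: x = -10, y = 0, z = 9 mm of the case, axes as the case's and then as the blade's too (cutting edge towards the case's +x). The front rest ends in a cheek at either side, 56 mm apart, 5 mm higher than the rest.
- pin (a point): Steel locating pin of the case, upright, 6 mm diameter, 11 mm high, top 3 mm tapered; this point is on its axis at the top of the heel rest: x = -48.5, y = 0, z = 9 mm of the case; axes as the case's. The notch goes over it with 1.5 mm play to each side and to the notch's root.
- lid (a joint): Slide of the case's aluminium lid, in m: 0 fully shut, 0.118 drawn right back to its stop, towards the case's +x. Starts at 0.04 to 0.08; takes about 1.5 N, stays where left, cannot come off. Plate 132 x 78 x 4 mm, underside 27, top 31 mm above the bench; shut it spans x -66 to +66 mm of the case, so drawn right back its rear edge is at x = +52 mm.
- lid_bar (a point): Centre of the top of the black thumb bar on the lid, moving with it: 10 mm thick along the slide (x), 44 long (y), 14 mm high above the lid, top 45 mm above the bench; at x = 50 mm + the lid's joint value, y = 0 of the case; axes as the case's. The lid ends 11 mm beyond the bar on its +x side.
- mat: Black ribbed rubber drying mat, fixed, 230 (x) x 160 (y) x 4 mm; origin: centre of the underside, on the bench.
- comb: White plastic gel comb with ten teeth, 96 (x) x 29 (y) x 5 mm, lying on the mat beyond the blade; origin on its underside, near its middle. To be left alone.
- flask: Conical glass flask, 82 mm diameter, 108 mm high, beyond the work; origin: centre of the underside. To be left alone.
- rack: White rack of small capped tubes, 200 (x) x 60 (y) x 51 mm, beyond the work; origin: centre of the underside. To be left alone.
- bottle: Glass reagent bottle with a blue cap, 86 mm diameter, 175 mm high, far right; origin: centre of the underside. To be left alone.
- cylinder: Measuring cylinder, clear, 30 mm diameter on a 64 mm blue foot, 217 mm high, far left; origin: centre of the underside. To be left alone.
- tray: Orange gel casting tray, 130 x 110 x 22 mm, left; origin: centre of the underside. To be left alone.
- plate: Glass gel plate with two grey spacers, 100 x 84 x 5 mm, near right; origin: centre of the underside. To be left alone.
- wedge: Grey plastic wedge for prising gel plates apart, 90 (x) x 32 (y) x 6 mm, lying on the right; origin: centre of the underside. To be left alone.
Things that resemble listed ones, but are neither listed nor needed, are in the scene too. There is more than one size of the blade; the one meant has the size given above.

How it is judged:
On the way:
1. the blade lies flat in the case with its notch over the pin, let go of (horizontal distance between notch and pin below 0.005 m and z of notch in the frame of pin below 0.002 m and angle between the x axis of blade and the x axis of case, either way round below 0.1 rad and angle between blade's own z axis and vertical below 0.05 rad and linear speed of blade below 0.02 m/s and contact force between the fingers and blade below 0.1 N), for 0.2 s.
At the end, for the whole second after the job is handed in: The blade lies at rest in the case, rib up, flat on its rests (within 2 mm in height and 0.05 rad), its notch centre within 5 mm of the pin's axis and so over the pin, in line with the case within 0.1 rad, and the lid is shut to within 3 mm (horizontal distance between notch and pin below 0.005 m and z of notch in the frame of pin below 0.002 m and angle between the x axis of blade and the x axis of case, either way round below 0.1 rad and angle between blade's own z axis and vertical below 0.05 rad and linear speed of blade below 0.02 m/s and value of joint lid below 0.003 m); the robot touches nothing.
It fails at once if the blade is dropped: falls freely faster than 0.4 m/s (from more than about 8 mm) (linear speed of blade above 0.4 m/s and contact force between the fingers and blade below 0.05 N).
It fails at once if one of the other things on the bench is moved by more than 25 mm (distance of any of comb, flask, rack, bottle, cylinder, tray, plate, wedge from where it was at the start of the episode above 0.025 m).
It also fails if it takes over 61 s, if anything falls off the work surface, if the arm or the gripper's body presses on something with over 40 N, if the wrist force passes 120 N, or if a joint passes its speed limit or range.

## Robot

A 6-joint arm with a two-finger parallel gripper is mounted at the origin on the work surface. World frame = base frame: x ahead of the robot, y to its left, z up, the work surface at z = 0. Lengths are in m, angles in rad, forces in N, time in s.
With the tool pointing down it reaches from about 0.375 to 0.9 m from the base axis. Payload 3.1 kg.
Tool frame: the origin (TCP) lies between the finger pads; the fingertips stand manip.finger_overhang ahead of it and the grasp point (between the pads) lies 5 mm behind it (manip.finger_overhang is the distance from the TCP to the fingertips, in m); z points along the fingers, y is the line along which they close (so a half turn about z gives the same grasp; the last joint's range is limited). The gripper opens to 85 mm and grips with 20 to 120 N. Pads are 22 mm wide; open, the fingers measure 114 mm over their backs; the gripper's body (76 mm by 85 mm) begins 54 mm behind the grasp point. The pads swing forward as they close: fully open they stand 13 mm farther back than shut.
Start: joints at [-1.462, 0.527, 1.433, -0, 1.181, -0.178], TCP at [0.177, -0.599, 0.245] pointing down, gripper open.
Joint ranges: [-3.08, 3.08], [-0.75, 2.2], [0.22, 2.44], [-1.43, 4.57], [0, 2.65], [-2.85, 2.85]. Speed limits (rad/s): [2.79, 2.79, 3.14, 3.14, 3.14, 3.14].

## Interface

Orientations are given as a unit quaternion [x, y, z, w].
In Python, from station import manip gives the robot as it stands.
- The arm moves only by the tool drive_tool, never from a script. Its argument "plan" is a list of rows, each a list of 7 numbers: the shift along the tool's x, y, z in m, then the turn, a rotation vector about the tool's x, y, z in degrees, then the opening, from -1 (shut) to 1 (fully open). In form: [[x, y, z, wx, wy, wz, gripper], ...]. A call has 1 to 10 rows; each row shifts and turns the commanded pose from where the row before left it, along the tool's axes as they then stand; what a row does not reach is not made up. A row lasts 1/10 s, in which the tool goes at most 50 mm and 8.59 degrees, less where a joint would pass 70% of its speed; a pose out of reach is approached as far as the arm can. A call is refused whole if a number of a shift passes 0.05 or a number of a turn 8.59, either way. A call with a gripper value outside its range is refused whole. The fingers move at their own pace and stop on an object; "newtons" is the grip in N (left out, the last holds). Time passes only in rows, so rows that do not move let the fingers close. It gives the time, the measured TCP pose, the force, the opening and the grip force at its end, in the units of the state.
- manip.sense(): the state, without advancing time (a new reading comes with each control period).
- manip.snapshot(name): name is "side" or "top" or "wrist"; returns a dict with "image" (384x512x3 uint8, red, green, blue), "z_map" (384x512 float32, m along the optical axis (not along the pixel's ray), 0 where there is no reading), "fov_y" (degrees; the focal length in pixels is half the picture's height over the tangent of half this angle, whatever the lens; pixels are square), "cx", "cy" (the principal point, pixels), "extrinsics" (4x4, takes a point from camera to world coordinates); the wrist camera has in their place "mount" (4x4, takes a point from camera to tool coordinates, whose origin is the TCP and whose axes are the flange's). Camera axes: x right, y up, looking along -z (the intrinsics and any distortion apply to the point x, -y, -z); pixel columns grow to the right and rows downward; lengths in m; the calibration is good to about 2 mm. The wrist camera is an equidistant fisheye: a pixel r from the principal point sees the ray r / f radians off the axis. A picture is of the moment at which its call begins: read the wrist's pose just before it.
- manip.sign_off(): hands the job in; it is judged then, once.
The state is a dict: "t": time; "q": joint angles; "qd": joint speeds; "tau": joint torques, N m; "tcp_pos": TCP position; "tool_rot": TCP orientation; "force": force on the tool from outside, world axes, zero at the start; "ft_torque": the same for the moment, N m; "finger_gap": opening from 0.0 (shut) to 1.0 (fully open); "gripper_force": force on a finger pad.
Only numpy, scipy, OpenCV 4.12 (cv2) and the standard library are available. Lean on these libraries where they do the work, as an engineer would, in place of code of your own. Each camera call takes 0.05 s, during which the arm holds its last target. There are 200 camera calls.

## Working session

There is one attempt and no reset: what is moved stays moved. The work goes in short steps, Python scripts to look and compute and a tool call to move; the robot and the scene stay as the last step left them, time stands still between calls to the robot, and variables do not carry over. Pictures are saved under pics/ and viewed, at most 10 in all, crops included, and the job is handed in when it is done.

Besides the shell and the picture viewer there is one more tool, called after "Emit:" as name(argument=value, ...), one argument or row to a line, values as JSON. drive_tool: Moves the arm, as the interface text tells. Its arguments: {"type":"object","properties":{"plan":{"type":"array"},"newtons":{"type":"number"}},"required":["plan"]}

```bash
ls; mkdir -p pics
python3 - <<'E'
from station import manip
import cv2,numpy as np
s=manip.sense();print(s['t'],s['tcp_pos'],s['tool_rot'],manip.finger_overhang)
for n in('top','side'):
    d=manip.snapshot(n);np.savez('pics/%s0.npz'%n,**d);cv2.imwrite('pics/%s0.png'%n,d['image'][:,:,::-1]);print(n,d['fov_y'],d['cx'],d['cy'],d['extrinsics'].round(3).tolist(),[k for k in d])
a=[cv2.imread('pics/%s0.png'%n) for n in('top','side')]
cv2.imwrite('pics/t.png',cv2.resize(a[0],(800,600),interpolation=cv2.INTER_CUBIC))
E
```

```text
pics
0.0 [ 0.17674281 -0.59876234  0.24434473] [ 9.89735926e-01  1.42904149e-01  2.41941836e-05 -1.09552974e-03] 0.014
top 56.4671393698632 259.46231129014535 191.94119791170291 [[-0.015, 0.988, -0.157, 0.365], [-1.0, -0.013, 0.011, 0.038], [0.009, 0.157, 0.988, 1.089], [0.0, 0.0, 0.0, 1.0]] ['image', 'z_map', 'fov_y', 'cx', 'cy', 'extrinsics']
side 54.34816665033899 252.39111162554192 187.10903718513174 [[-0.863, 0.258, -0.434, -0.035], [-0.505, -0.443, 0.741, 0.979], [-0.001, 0.859, 0.512, 0.714], [0.0, 0.0, 0.0, 1.0]] ['image', 'z_map', 'fov_y', 'cx', 'cy', 'extrinsics']
```

View pics/t.png

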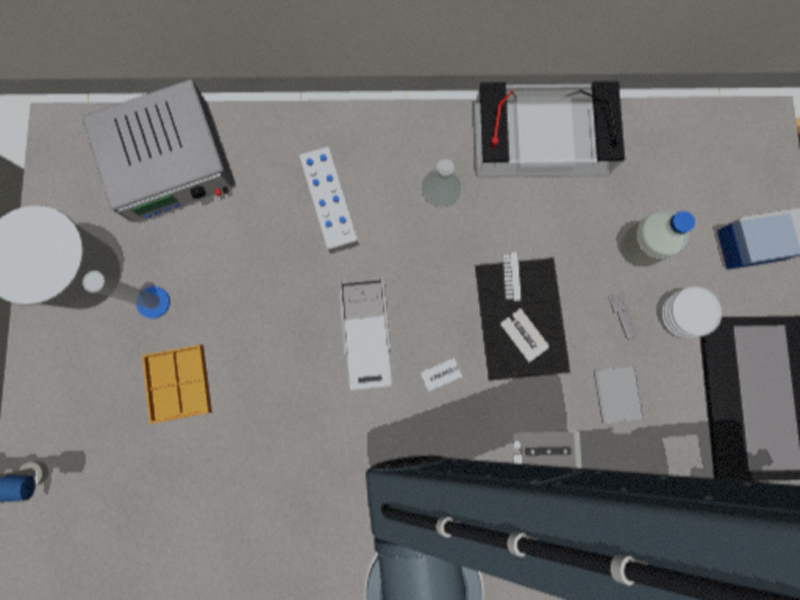

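The top view shows the case at about (367,335), with its bar at (370,380) towards the robot. The blade is on the mat at (525,335), a smaller decoy is at (441,375), and the comb is at (511,277). Next I'll measure on crops.

```bash
cat > h.py <<'E'
import numpy as np,cv2
def load(n): return dict(np.load('pics/%s.npz'%n))
def ray(d,u,v,z):
    """pixel -> world point on plane z (pinhole cams)"""
    f=192/np.tan(np.radians(float(d['fov_y']))/2);E=d['extrinsics']
    r=E[:3,:3]@np.array([(u-d['cx'])/f,-(v-d['cy'])/f,-1]);o=E[:3,3]
    return o+r*(z-o[2])/r[2]
def cloud(d):
    f=192/np.tan(np.radians(float(d['fov_y']))/2);E=d['extrinsics'];v,u=np.mgrid[:384,:512];Z=d['z_map']
    P=np.stack([(u-d['cx'])/f*Z,-(v-d['cy'])/f*Z,-Z],-1)
    return P@E[:3,:3].T+E[:3,3]
E
python3 - <<'E'
from h import *
d=load('top0');im=d['image'][:,:,::-1]
a=cv2.resize(im[155:260,205:385],None,fx=4.4,fy=4.4,interpolation=cv2.INTER_CUBIC);cv2.imwrite('pics/c1.png',a)
P=cloud(d)
for n,(x0,y0,x1,y1) in dict(blade=(315,192,358,234),decoy=(264,224,300,254),case=(212,172,258,256)).items():
    g=cv2.cvtColor(d['image'],cv2.COLOR_RGB2GRAY)[y0:y1,x0:x1]
    m=(g>(120 if n!='case' else 185)).astype(np.uint8)
    c=max(cv2.findContours(m,0,cv2.CHAIN_APPROX_NONE)[0],key=cv2.contourArea).reshape(-1,2)+[x0,y0]
    h={'blade':.007,'decoy':.003,'case':.031}[n]
    w=np.array([ray(d,u,v,h)[:2] for u,v in c]);r=cv2.minAreaRect(w.astype(np.float32)*1000);print(n,r,cv2.boxPoints(r).round(0).tolist())
for u,v in((336,214),(325,206),(350,210),(236,242),(236,225),(233,190),(282,240),(300,230)):print(u,v,P[v,u].round(3))
s=load('side0')['image'][:,:,::-1];cv2.imwrite('pics/s1.png',cv2.resize(s,(800,600),interpolation=cv2.INTER_CUBIC))
E
```

```text
blade ((465.3049011230469, -204.32089233398438), (92.23705291748047, 50.29841613769531), 34.92950439453125) [[413.0, -210.0], [442.0, -251.0], [518.0, -199.0], [489.0, -157.0]]
decoy ((394.48681640625, -38.8924674987793), (106.4522933959961, 86.80423736572266), 89.13980102539062) [[350.0, -91.0], [437.0, -93.0], [439.0, 14.0], [352.0, 15.0]]
case ((441.0648498535156, 101.25474548339844), (110.81864166259766, 70.24826049804688), 6.59840726852417) [[382.0, 130.0], [390.0, 60.0], [500.0, 73.0], [492.0, 143.0]]
336 214 [ 0.465 -0.204  0.017]
325 206 [ 0.49  -0.173  0.011]
350 210 [ 0.477 -0.25   0.005]
236 242 [0.385 0.096 0.044]
236 225 [0.435 0.097 0.033]
233 190 [0.543 0.107 0.01 ]
282 240 [ 0.39  -0.04   0.008]
300 230 [ 0.419 -0.096 -0.003]
```

View pics/c1.png

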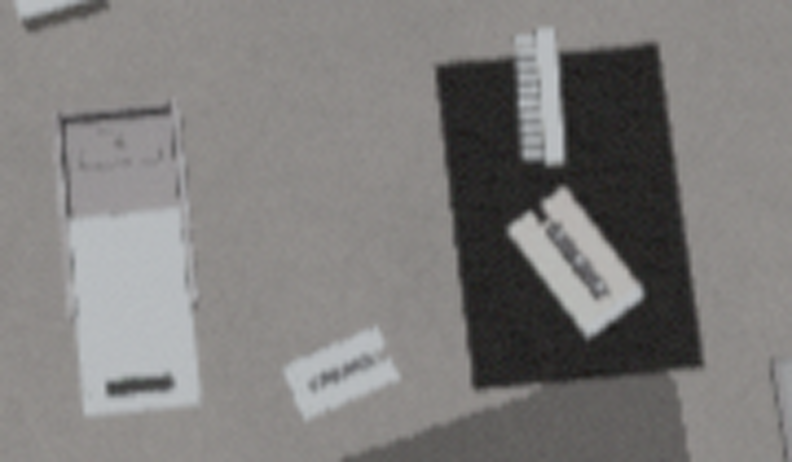

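View pics/s1.png

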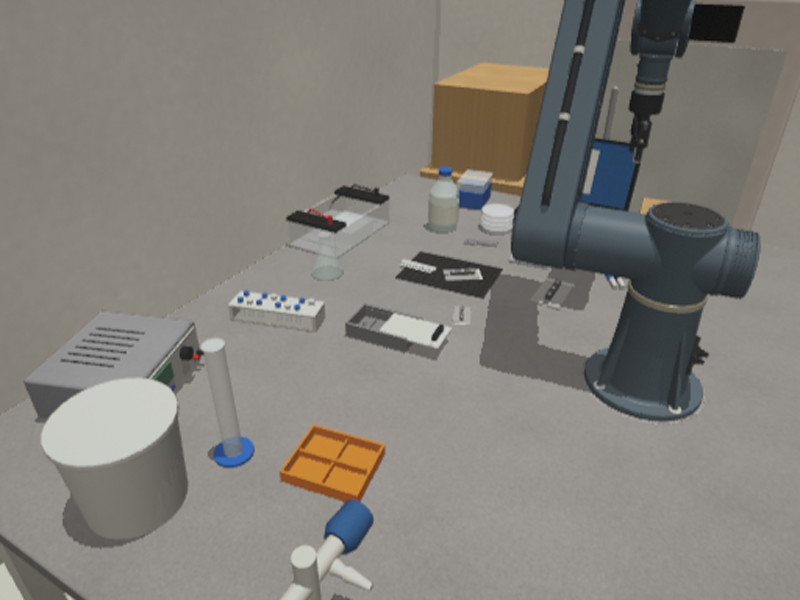

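Top view: the blade measures 92.2 × 50.3 mm, so it is the right one. Its centre is at (0.465, -0.204) and its heel notch, at crop (540,213), points up-left, giving a heel direction of about +35°. The case opens towards the robot and is yawed about 5°. I'll move over the blade for a wrist view.

Emit:
drive_tool(
  plan=[
    [0.038, -0.03, 0, 0, 0, 0, 1],
    [0.038, -0.03, 0, 0, 0, 0, 1],
    [0.038, -0.03, 0, 0, 0, 0, 1],
    [0.038, -0.03, 0, 0, 0, 0, 1],
    [0.038, -0.03, 0, 0, 0, 0, 1],
    [0.038, -0.03, 0, 0, 0, 0, 1],
    [0.038, -0.03, 0, 0, 0, 0, 1],
    [0.038, -0.03, 0, 0, 0, 0, 1],
    [0.038, -0.03, 0, 0, 0, 0, 1],
    [0.038, -0.03, 0, 0, 0, 0, 1],
  ],
)

```text
t: 1.1
tcp_pos: [0.4571, -0.2023, 0.2451]
tool_rot: [0.99, 0.143, -0.0, -0.0]
force: [1.6, -0.2, -0.2]
finger_gap: 1.003
gripper_force: 0.0
```

Emit:
drive_tool(
  plan=[
    [0, 0, 0, 0, 0, 0, 1],
    [0, 0, 0, 0, 0, 0, 1],
    [0, 0, 0, 0, 0, 0, 1],
  ],
)

```text
t: 1.4
tcp_pos: [0.456, -0.2048, 0.2451]
tool_rot: [0.99, 0.143, -0.0, 0.0]
force: [-0.2, -0.1, 1.4]
finger_gap: 0.999
gripper_force: 0.0
```

```bash
cat >> h.py <<'E'
from scipy.spatial.transform import Rotation as R
def snapw(name):
    from station import manip
    s=manip.sense();d=manip.snapshot('wrist');T=np.eye(4);T[:3,:3]=R.from_quat(s['tool_rot']).as_matrix();T[:3,3]=s['tcp_pos']
    d['extrinsics']=T@d['mount'];np.savez('pics/%s.npz'%name,**d);cv2.imwrite('pics/%s.png'%name,cv2.resize(d['image'][:,:,::-1],(800,600),interpolation=cv2.INTER_CUBIC));
    print('t',s['t'],'tcp',s['tcp_pos'].round(4) if hasattr(s['tcp_pos'],'round') else s['tcp_pos'],'xdir',T[:3,0].round(4),'z',T[:3,2].round(4),'gap',s['finger_gap']);return d
def fray(d,uv,z):
    uv=np.atleast_2d(uv).astype(float);f=192/np.tan(np.radians(float(d['fov_y']))/2);E=d['extrinsics']
    p=uv-[float(d['cx']),float(d['cy'])];r=np.hypot(*p.T);th=r/f;s=np.sin(th)/np.maximum(r,1e-9)
    c=np.stack([p[:,0]*s,-p[:,1]*s,-np.cos(th)],1)@E[:3,:3].T;o=E[:3,3]
    return (o+c*((z-o[2])/c[:,2])[:,None])[:,:2]
E
python3 -c "
from h import *
d=snapw('w1');print(d['mount'].round(3),d['fov_y'],d['cx'],d['cy'])"
```

```text
t 1.4 tcp [ 0.456  -0.2048  0.2451] xdir [ 9.593e-01  2.824e-01 -6.000e-04] z [-6.e-04 -2.e-04 -1.e+00] gap 0.999205196104658
[[-0.001  0.956  0.294  0.075]
 [ 1.     0.001 -0.     0.   ]
 [-0.001  0.294 -0.956 -0.129]
 [ 0.     0.     0.     1.   ]] 65.70646984690485 255.66416428066645 187.2997962606621
```

View pics/w1.png

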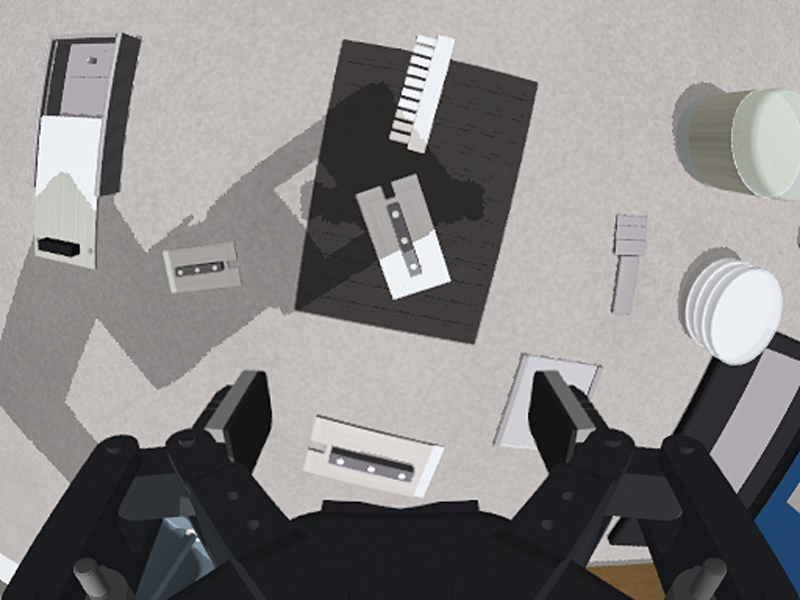

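The wrist view shows the blade at corners (357,194), (415,174), (450,283) and (394,299), with its notch at about (390,193). The case bar is at (58,246) and the pin at (93,60). I'll compute positions from these.

Run:
```python
from h import *
d=load('w1');k=512/800
def q(l,z):return fray(d,(np.array(l)+.5)*k-.5,z)*1000
b=q([(357,194),(415,174),(450,283),(394,299)],.0065);print('blade',b.round(1),b.mean(0),[np.linalg.norm(b[i]-b[i-1]).round(1) for i in range(4)])
ax=(b[0]+b[1]-b[2]-b[3]);print(np.degrees(np.arctan2(ax[1],ax[0])))
print('rib holes',q([(397,214),(404,241),(414,267)],.016).round(1))
print('case top corners',q([(52,38),(141,36)],.0345).round(1),'pin',q([(93,60)],.02),'bar',q([(40,237),(78,244),(40,248),(78,255)],.045).round(1))
print('lid outer corners',q([(35,260),(97,268)],.031).round(1), 'lid rear',q([(41,117),(102,119)],.031).round(1))
```

```text
blade [[ 488.4 -160.4]
 [ 516.4 -199.9]
 [ 439.3 -253.3]
 [ 413.  -212.8]] [ 464.26387219 -206.61273101] [np.float64(91.8), np.float64(48.4), np.float64(93.7), np.float64(48.3)]
34.752358984964836
rib holes [[ 482.9 -195. ]
 [ 464.  -206.3]
 [ 446.1 -219.9]]
case top corners [[567.6 148.4]
 [575.8  45.7]] pin [[552.09534464 101.90373951]] bar [[390.2 112.9]
 [395.2  64.9]
 [379.9 112.1]
 [385.4  63.9]]
lid outer corners [[359.9 131.2]
 [373.2  50.8]] lid rear [[494.9 143.3]
 [502.6  67.8]]
```

Emit:
drive_tool(
  plan=[
    [0.023, -0.044, 0, 0, 0, 5.7, -1],
    [0.018, -0.045, 0, 0, 0, 5.7, -1],
    [0.005, -0.045, 0, 0, 0, 0, -1],
    [0.005, -0.045, 0, 0, 0, 0, -1],
    [0.005, -0.045, 0, 0, 0, 0, -1],
    [0.005, -0.045, 0, 0, 0, 0, -1],
    [0, -0.03, 0, 0, 0, 0, -1],
    [0, 0, 0, 0, 0, 0, -1],
    [0, 0, 0, 0, 0, 0, -1],
    [0, 0, 0, 0, 0, 0, -1],
  ],
)

```text
t: 2.45
tcp_pos: [0.4772, 0.1013, 0.2453]
tool_rot: [0.999, 0.043, 0.0, 0.0]
force: [-0.2, 1.0, 0.3]
finger_gap: 0.002
gripper_force: 0.0
```

```bash
python3 -c "
from h import *
d=snapw('w2')"
```

```text
t 2.45 tcp [0.4772 0.1013 0.2453] xdir [0.9964 0.0853 0.    ] z [ 1.e-04 -5.e-04 -1.e+00] gap 0.0017791839212878205
```

View pics/w2.png

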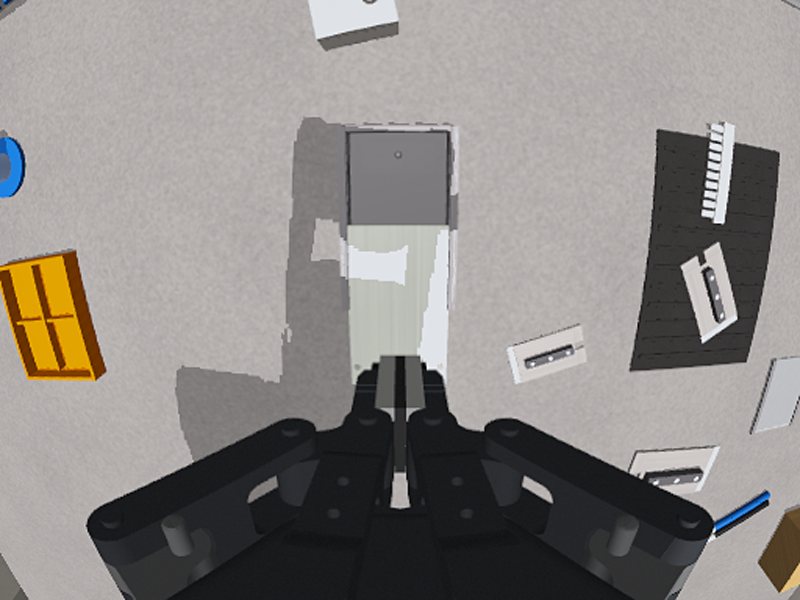

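The wrist view over the case shows the pin at (398,155), the lid's rear edge at row 225, the lid's sides vertical at columns 348 and 448, and the case's rear top edge near row 125. The case yaw therefore matches the tool yaw, about 4.9°.

Run:
```python
from h import *
d=load('w2');k=512/800
def q(l,z):return fray(d,(np.array(l)+.5)*k-.5,z)*1000
print('pin',q([(398,155)],.02));p=q([(348,225),(449,225)],.031);print('lid rear',p.round(1))
print('rear inner',q([(348,131),(449,131)],.0345).round(1),'rear outer',q([(346,124),(458,124)],.0345).round(1))
print('inner walls',q([(347,140),(348,220),(449,140),(449,220)],.0345).round(1))
u=np.array([-np.cos(np.radians(4.9)),-np.sin(np.radians(4.9))])
print('lid outer holes', q([(358,366),(442,366)],.031).round(1))
g=cv2.cvtColor(d['image'],cv2.COLOR_RGB2GRAY).astype(int)
print(g[92:106,249:261])
# rear edge row per column (lid start)
print([(c,int(np.argmax(np.diff(g[135:155,c])))+135) for c in range(226,286,6)])
```

```text
pin [[551.47147127 108.47627665]]
lid rear [[496.6 141.4]
 [502.9  66.1]]
rear inner [[566.4 145.9]
 [572.5  73.3]] rear outer [[571.5 147.7]
 [578.4  67.3]]
inner walls [[559.8 146.1]
 [500.9 141.3]
 [565.9  72.7]
 [507.2  66.9]]
lid outer holes [[381.4 127.2]
 [387.2  58.4]]
[[127 127 127 127 128 128 127 129 127 128 127 127]
 [128 127 127 128 128 127 127 128 127 128 128 128]
 [127 128 128 127 128 128 128 127 128 127 128 128]
 [127 128 128 127 128 127 128 128 128 127 127 126]
 [128 127 128 128 124 117 122 124 128 127 127 126]
 [128 127 127 123 108 120 113 102 125 128 127 126]
 [127 127 128 105 115 154 142 100 119 126 127 127]
 [126 127 128 106 109 151 138  92 118 127 127 126]
 [127 127 127 122  97 104  95  87 125 128 127 126]
 [127 126 128 128 120 106 113 119 126 128 127 127]
 [126 126 127 127 128 126 127 127 127 126 127 127]
 [126 128 127 127 127 127 127 127 127 126 126 126]
 [127 127 127 126 126 127 127 127 127 125 125 126]
 [127 126 126 126 126 127 126 126 126 126 126 126]]
[(226, 143), (232, 143), (238, 143), (244, 143), (250, 143), (256, 143), (262, 143), (268, 143), (274, 143), (280, 143)]
```

Pin ≈ (0.552, 0.108), case yaw ≈ 5°, lid joint ≈ 0.070 and bar ≈ (0.384, 0.094), all consistent with the earlier view. I'll tilt 12° to gain near reach, then descend behind the bar with the fingers shut.

Emit:
drive_tool(
  plan=[
    [0, 0, 0, 0, -6, 0, -1],
    [0, 0, 0, 0, -6, 0, -1],
    [-0.0054, 0, 0.037, 0, 0, 0, -1],
    [-0.0054, 0, 0.037, 0, 0, 0, -1],
    [-0.0054, 0, 0.037, 0, 0, 0, -1],
    [-0.0054, 0, 0.037, 0, 0, 0, -1],
    [-0.0054, 0, 0.037, 0, 0, 0, -1],
    [0, 0, 0, 0, 0, 0, -1],
    [0, 0, 0, 0, 0, 0, -1],
  ],
)

```text
t: 3.4
tcp_pos: [0.4129, 0.0964, 0.07]
tool_rot: [0.994, 0.043, -0.105, 0.004]
force: [0.1, 0.2, 0.3]
finger_gap: 0.001
gripper_force: 0.0
```

Emit:
drive_tool(
  plan=[
    [0.0022, 0, 0.0103, 0, 0, 0, -1],
    [0.0022, 0, 0.0103, 0, 0, 0, -1],
    [0, 0, 0, 0, 0, 0, -1],
    [-0.0083, 0, 0.0018, 0, 0, 0, -1],
    [-0.0083, 0, 0.0018, 0, 0, 0, -1],
    [-0.0083, 0, 0.0018, 0, 0, 0, -1],
    [-0.0083, 0, 0.0018, 0, 0, 0, -1],
    [-0.0083, 0, 0.0018, 0, 0, 0, -1],
    [0, 0, 0, 0, 0, 0, -1],
  ],
)

```text
t: 4.3
tcp_pos: [0.3676, 0.0936, 0.049]
tool_rot: [0.993, 0.044, -0.106, 0.004]
force: [-0.2, -0.3, -0.2]
finger_gap: -0.002
gripper_force: 0.0
```

Emit:
drive_tool(
  plan=[
    [-0.004, 0, 0.0009, 0, 0, 0, -1],
    [-0.004, 0, 0.0009, 0, 0, 0, -1],
    [-0.004, 0, 0.0009, 0, 0, 0, -1],
  ],
)

```text
t: 4.6
tcp_pos: [0.358, 0.0925, 0.0486]
tool_rot: [0.994, 0.044, -0.104, 0.005]
force: [1.0, -0.1, 1.4]
finger_gap: -0.004
gripper_force: 0.8
```

Run:
```python
from h import *
d=snapw('w3')
from station import manip
s=manip.sense();print(s['force'],s['q'])
t=manip.snapshot('top');np.savez('pics/top1.npz',**t)
cv2.imwrite('pics/t1.png',cv2.resize(t['image'][155:260,205:285,::-1],None,fx=5,fy=5,interpolation=cv2.INTER_CUBIC))
```

```text
t 4.6 tcp [0.358  0.0925 0.0486] xdir [ 0.9746  0.0857 -0.2069] z [-0.2061 -0.0182 -0.9784] gap -0.004303207971661586
[ 0.39664494 -0.83580626  0.39181933] [-0.03219604  0.68127889  2.07410547 -0.04453423  0.59570128  1.49010277]
```

View pics/w3.png

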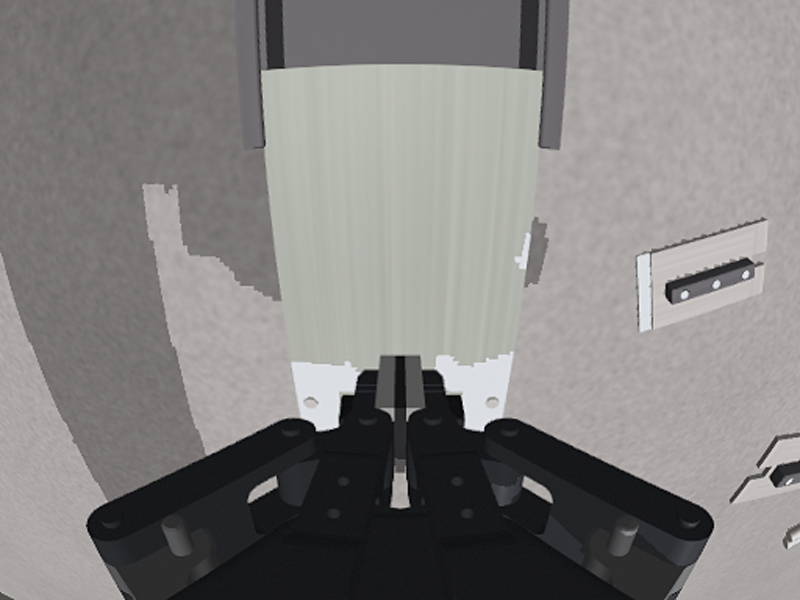

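The lid's rear edge is now at row 66, with the case's wall ends at row 148. I'll compute the lid travel from that.

Run:
```python
from h import *
d=load('w3');k=512/800
def q(l,z):return fray(d,(np.array(l)+.5)*k-.5,z)*1000
print('rear',q([(402,65)],.031),'wall ends',q([(253,148),(550,149)],.0345))
```

```text
rear [[455.57817999 100.32743394]] wall ends [[430.86238404 139.72319098]
 [437.79692732  57.34665622]]
```

Emit:
drive_tool(
  plan=[
    [-0.003, 0, 0.0006, 0, 0, 0, -1],
    [-0.003, 0, 0.0006, 0, 0, 0, -1],
    [0, 0, 0, 0, 0, 0, -1],
  ],
)

```text
t: 5.0
tcp_pos: [0.354, 0.0921, 0.0486]
tool_rot: [0.994, 0.043, -0.102, 0.005]
force: [3.2, 2.6, 0.4]
finger_gap: -0.001
gripper_force: 2.2
```

The lid is back to about 0.118 at its stop. Now I'll retract up, untilt and head to the blade.

Emit:
drive_tool(
  plan=[
    [0.008, 0, -0.0017, 0, 0, 0, -1],
    [-0.0094, 0, -0.044, 0, 0, 0, -1],
    [-0.0094, 0, -0.044, 0, 0, 0, -1],
    [-0.005, 0, -0.03, 0, 6, 0, -0.3],
    [0, 0, 0, 0, 6, 0, -0.3],
    [0.01, 0.045, 0, 0, 0, -7.5, -0.3],
    [0.01, 0.045, 0, 0, 0, -7.5, -0.3],
    [0.01, 0.045, 0, 0, 0, -7.5, -0.3],
    [0, 0.045, 0, 0, 0, -7.5, -0.3],
    [0, 0, 0, 0, 0, 0, -0.3],
  ],
)

```text
t: 6.0
tcp_pos: [0.4394, -0.0706, 0.1693]
tool_rot: [0.957, 0.289, 0.002, 0.002]
force: [-0.2, 1.2, 0.0]
finger_gap: 0.346
gripper_force: 0.0
```

Emit:
drive_tool(
  plan=[
    [-0.019, 0.041, 0, 0, 0, -1, -0.3],
    [-0.019, 0.041, 0, 0, 0, 0, -0.3],
    [-0.019, 0.041, 0, 0, 0, 0, -0.3],
    [0, 0, 0, 0, 0, 0, -0.3],
    [0, 0, 0, 0, 0, 0, -0.3],
    [0, 0, 0, 0, 0, 0, -0.3],
  ],
)

```text
t: 6.6
tcp_pos: [0.4565, -0.1972, 0.1684]
tool_rot: [0.954, 0.299, -0.001, -0.002]
force: [-0.3, 0.0, -0.2]
finger_gap: 0.349
gripper_force: 0.0
```

```bash
python3 -c "
from h import *
d=snapw('w4')"
```

```text
t 6.6 tcp [ 0.4565 -0.1972  0.1684] xdir [ 0.8212  0.5706 -0.0012] z [-0.0033  0.0026 -1.    ] gap 0.34922060414802253
```

View pics/w4.png

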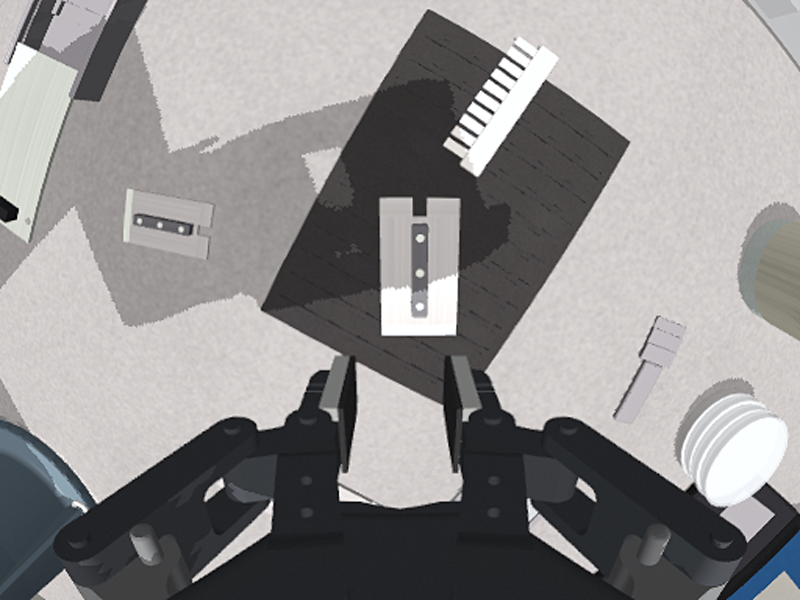

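The view shows the blade square to the tool, with corners (379,198), (461,198), (457,335) and (380,335) and the rib's middle hole at (420,273).

Run:
```python
from h import *
d=load('w4');k=512/800
def q(l,z):return fray(d,(np.array(l)+.5)*k-.5,z)*1000
b=q([(379,198),(461,198),(457.5,335),(381,335)],.0068);h=q([(420,239),(420,273),(419.5,307)],.016);n=q([(420,216)],.0068)
tx=d['extrinsics'][:3,:3]@np.linalg.inv(d['mount'][:3,:3])[:,0];tcp=np.array([456.5,-197.2])
X=np.array([.8212,.5706]);Y=np.array([X[1],-X[0]])
for m,p in(('corners',b),('holes',h),('notchroot',n),('centre',b.mean(0)[None])):print(m,p.round(1).tolist(),'tool',np.c_[(p-tcp)@X,(p-tcp)@Y].round(1).tolist())
ax=b[0]+b[1]-b[2]-b[3];print(np.degrees(np.arctan2(*ax[::-1])),np.degrees(np.arctan2(*(h[0]-h[2])[::-1])),np.degrees(np.arctan2(*X[::-1])))
```

```text
corners [[487.8, -159.2], [517.3, -201.3], [442.0, -254.4], [412.5, -211.8]] tool [[47.4, -13.3], [47.7, 38.0], [-44.6, 38.7], [-44.4, -13.1]]
holes [[482.2, -194.1], [464.5, -206.6], [446.0, -219.4]] tool [[22.9, 12.1], [1.2, 12.3], [-21.3, 12.2]]
notchroot [[493.1, -186.8]] tool [[35.9, 12.3]]
centre [[464.9, -206.7]] tool [[1.5, 12.6]]
35.07203140933462 34.99420852266027 34.79299582730073
```

Emit:
drive_tool(
  plan=[
    [0.0012, 0.0123, 0, 0, 0, -0.2, -0.5],
    [0, 0, 0.04, 0, 0, 0, -0.5],
    [0, 0, 0.04, 0, 0, 0, -0.5],
    [0, 0, 0.04, 0, 0, 0, -0.5],
    [0, 0, 0, 0, 0, 0, -0.5],
    [0, 0, 0, 0, 0, 0, -0.5],
  ],
)

```text
t: 7.25
tcp_pos: [0.4662, -0.2081, 0.0488]
tool_rot: [0.954, 0.301, -0.0, -0.001]
force: [0.3, 0.1, -0.0]
finger_gap: 0.249
gripper_force: 0.0
```

Emit:
drive_tool(
  plan=[
    [0, -0.0015, 0.013, 0, 0, 0, -0.5],
    [0, 0, 0.012, 0, 0, 0, -0.5],
    [0, 0, 0, 0, 0, 0, -0.5],
    [0, 0, 0, 0, 0, 0, -1],
    [0, 0, 0, 0, 0, 0, -1],
    [0, 0, 0, 0, 0, 0, -1],
    [0, 0, 0, 0, 0, 0, -1],
    [0, 0, 0, 0, 0, 0, -1],
  ],
  newtons=40,
)

```text
t: 8.05
tcp_pos: [0.4657, -0.2076, 0.0253]
tool_rot: [0.954, 0.3, 0.001, 0.001]
force: [0.0, 0.9, 6.7]
finger_gap: 0.098
gripper_force: 40.0
```

Emit:
drive_tool(
  plan=[
    [0, 0, -0.005, 0, 0, 0, -1],
    [0, 0, -0.015, 0, 0, 0, -1],
    [0, 0, -0.03, 0, 0, 0, -1],
    [0, 0, -0.04, 0, 0, 0, -1],
    [0, 0, -0.04, 0, 0, 0, -1],
    [0, 0, 0, 0, 0, 0, -1],
    [0, 0, 0, 0, 0, 0, -1],
  ],
  newtons=60,
)

```text
t: 8.75
tcp_pos: [0.4654, -0.2075, 0.155]
tool_rot: [0.954, 0.301, 0.001, 0.001]
force: [-0.3, 0.4, -1.2]
finger_gap: 0.086
gripper_force: 59.0
```

```bash
python3 -c "
from h import *
d=snapw('w5')"
```

```text
t 8.75 tcp [ 0.4654 -0.2075  0.155 ] xdir [8.194e-01 5.732e-01 7.000e-04] z [ 0.0019 -0.0014 -1.    ] gap 0.08598262870620547
```

View pics/w5.png

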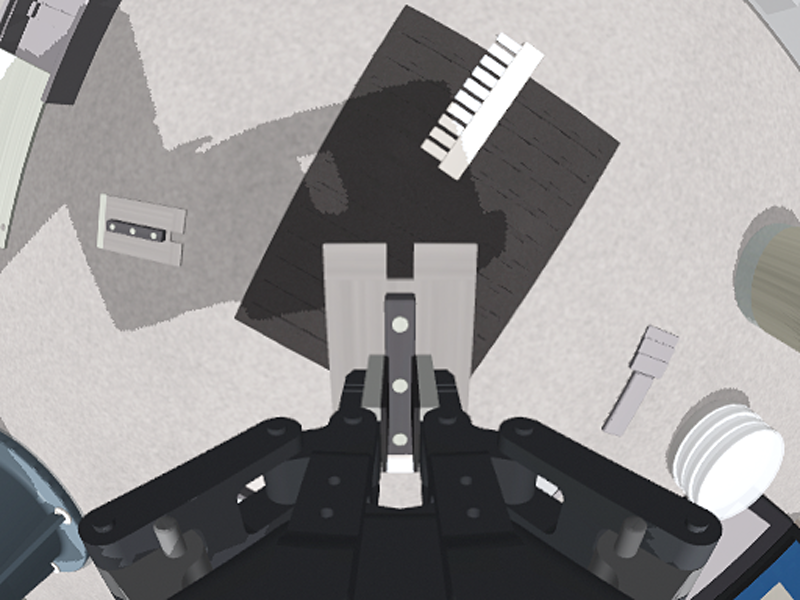

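The blade is held. Its heel edge is at row 243 (columns 323–477), the notch at columns 387–414 and the rib vertical at column 400. Next I'll get its pose in the tool frame.

Run:
```python
from h import *
d=load('w5');k=512/800
X=np.array([.8194,.5732]);Y=np.array([X[1],-X[0]]);tcp=np.array([465.4,-207.5])
def q(l,z):
    p=fray(d,(np.array(l)+.5)*k-.5,z)*1000-tcp;return np.c_[p@X,p@Y].round(1).tolist()
for dz in(.0183,.0165):
    print('heel corners',q([(323,243),(477,243)],.155-dz),'notch mouth',q([(386.5,243),(414,243)],.155-dz),'root',q([(400,280)],.155-dz),'holes',q([(400,325),(400,386),(400,440)],.155-dz+.009))
```

```text
heel corners [[46.6, -24.7], [46.5, 25.4]] notch mouth [[46.4, -4.0], [46.4, 4.9]] root [[34.0, 0.3]] holes [[21.6, 0.3], [-0.5, 0.3], [-22.9, 0.3]]
heel corners [[46.9, -24.4], [46.9, 25.1]] notch mouth [[46.8, -4.0], [46.7, 4.8]] root [[34.5, 0.3]] holes [[22.3, 0.3], [0.5, 0.3], [-21.6, 0.3]]
```

Emit:
drive_tool(
  plan=[
    [0.012, -0.015, 0, 0, 0, 0, -1],
    [0.0246, -0.0301, 0, 0, 0, 0, -1],
    [0.0246, -0.0301, 0, 0, 0, 0, -1],
    [0.0246, -0.0301, 0, 0, 0, 0, -1],
    [0.0246, -0.0301, 0, 0, 0, 0, -1],
    [0.0246, -0.0301, 0, 0, 0, 0, -1],
    [0.0246, -0.0301, 0, 0, 0, 0, -1],
    [0.0246, -0.0301, 0, 0, 0, 0, -1],
    [0.012, -0.015, 0, 0, 0, 0, -1],
    [0, 0, 0, 0, 0, 5, -1],
  ],
)

```text
t: 9.8
tcp_pos: [0.4863, 0.1051, 0.152]
tool_rot: [0.966, 0.259, -0.002, -0.001]
force: [-1.1, -0.1, -2.1]
finger_gap: 0.084
gripper_force: 59.0
```

Emit:
drive_tool(
  plan=[
    [0, 0, 0, 0, 0, 7, -1],
    [0, 0, 0, 0, 0, 7, -1],
    [0, 0, 0, 0, 0, 7, -1],
    [0, 0, 0, 0, 0, 4, -1],
    [0, 0, 0, 0, 0, 0, -1],
    [0, 0, 0, 0, 0, 0, -1],
    [0, 0, 0, 0, 0, 0, -1],
  ],
)

```text
t: 10.5
tcp_pos: [0.4874, 0.1023, 0.1532]
tool_rot: [0.999, 0.044, -0.001, -0.0]
force: [1.1, 0.5, -1.1]
finger_gap: 0.083
gripper_force: 59.0
```

Emit:
drive_tool(
  plan=[
    [0, 0, 0.03, 0, 0, 0, -1],
    [0, 0, 0.03, 0, 0, 0, -1],
    [0, 0, 0.022, 0, 0, 0, -1],
    [0, 0, 0, 0, 0, 0, -1],
    [0, 0, 0, 0, 0, 0, -1],
    [0, 0, 0, 0, 0, 0, -1],
  ],
)

```text
t: 11.1
tcp_pos: [0.4889, 0.1024, 0.073]
tool_rot: [0.999, 0.044, 0.001, 0.0]
force: [-0.1, 0.1, -0.4]
finger_gap: 0.086
gripper_force: 59.0
```

```bash
python3 -c "
from h import *
d=snapw('w6')"
```

```text
t 11.1 tcp [0.4889 0.1024 0.073 ] xdir [0.9962 0.087  0.0021] z [ 0.0022 -0.     -1.    ] gap 0.08552174587959749
```

View pics/w6.png

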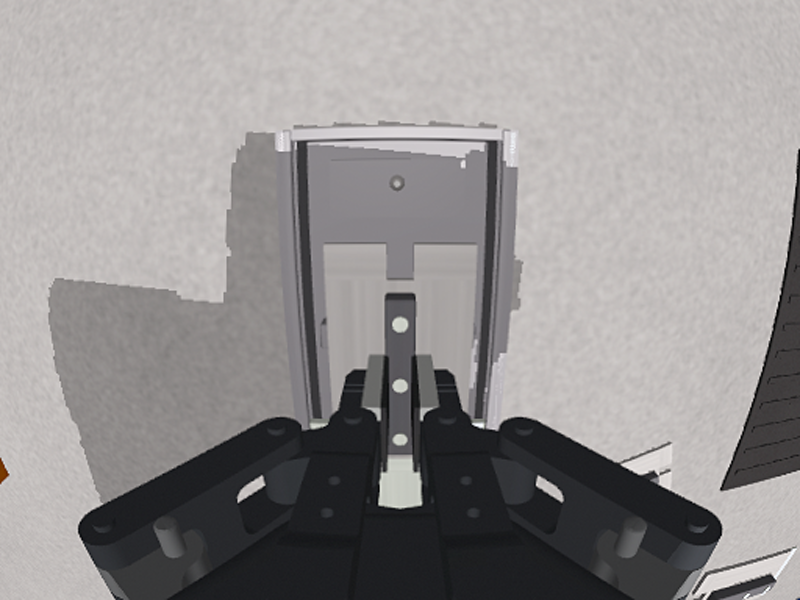

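The pin's top is at (397,183). The heel edge is at row 243, the notch at columns 387–414 and the case walls run parallel.

Run:
```python
from h import *
d=load('w6');k=512/800
X=np.array([.9962,.087]);Y=np.array([X[1],-X[0]]);tcp=np.array([488.9,102.4])
def q(l,z):
    p=fray(d,(np.array(l)+.5)*k-.5,z)*1000-tcp;return np.c_[p@X,p@Y].round(1).tolist()
print('pin',q([(397.5,182.5)],.02),'inner wall top near/far L/R',q([(297,142),(310,420)],.0345),q([(501,142),(486,420)],.0345))
print('heel',q([(323,243),(477,243)],.0547),'mouth',q([(386.5,243),(414,243)],.0547),'root',q([(400,280)],.0547),'rear wall top', q([(290,140),(505,140)],.0345))
g=d['image'].mean(2);a=g[112:122,248:262]
mk=(g[110:126,246:264]<105).astype(np.uint8);ys,xs=np.nonzero(mk);print(len(xs),xs.mean()+246,ys.mean()+110)
print(a.astype(int))
```

```text
pin [[64.0, -0.6]] inner wall top near/far L/R [[80.4, -36.8], [-33.5, -38.4]] [[80.3, 36.8], [-33.6, 37.2]]
heel [[46.7, -24.8], [46.6, 25.4]] mouth [[46.5, -4.1], [46.5, 4.8]] root [[34.1, 0.3]] rear wall top [[81.3, -39.4], [81.1, 38.2]]
18 254.0 119.5
[[141 141 141 133 124 118 116 121 128 140 140 140 139 140]
 [140 142 132 116 110 113 113 109 109 125 140 140 140 139]
 [140 137 117 112 120 124 123 120 111 106 115 139 140 140]
 [141 128 114 118 128 148 145 130 118 106 111 140 140 139]
 [141 121 111 121 148 173 176 157 124 107 106 139 140 140]
 [142 112 106 119 170 179 179 181 131 106 103 139 139 139]
 [142 123 104 110 151 177 181 175 124  98  94 138 140 139]
 [140 121  95  98 108 161 156 118  99  87 121 139 140 138]
 [140 142 122  96  95  98  98  96  88 108 139 140 139 139]
 [139 140 142 121  95  89  88  87 110 138 140 138 139 138]]
```

Emit:
drive_tool(
  plan=[
    [0.0125, -0.0006, 0, 0, 0, 0, -1],
    [0.0125, -0.0006, 0, 0, 0, 0, -1],
    [0, 0, 0.014, 0, 0, 0, -1],
    [0, 0, 0.014, 0, 0, 0, -1],
    [0, 0, 0, 0, 0, 0, -1],
    [0, 0, 0, 0, 0, 0, -1],
    [0, 0, 0, 0, 0, 0, -1],
  ],
)

```text
t: 11.85
tcp_pos: [0.5134, 0.1058, 0.045]
tool_rot: [0.999, 0.043, 0.001, 0.0]
force: [-0.6, -0.9, -1.8]
finger_gap: 0.085
gripper_force: 59.0
```

```bash
python3 -c "
from h import *
d=snapw('w7');cv2.imwrite('pics/w7c.png',cv2.resize(d['image'][80:260,190:325,::-1],None,fx=3.3,fy=3.3,interpolation=cv2.INTER_CUBIC))"
```

```text
t 11.85 tcp [0.5134 0.1058 0.045 ] xdir [0.9962 0.0868 0.002 ] z [ 0.002  0.    -1.   ] gap 0.0848993565123795
```

View pics/w7c.png

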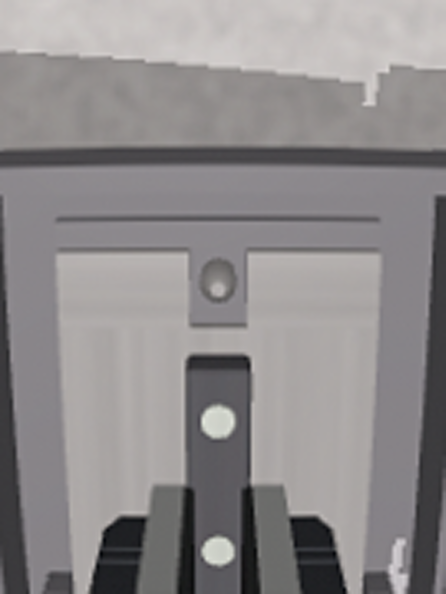

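The pin is centred laterally in the notch: pin at column 218, notch 190–246, mouth row 250, root row 325. I'll check the fore-aft position.

Run:
```python
from h import *
d=load('w7')
X=np.array([.9962,.0868]);Y=np.array([X[1],-X[0]]);tcp=np.array([513.4,105.8])
def q(l,z):
    p=fray(d,(np.array(l)+.5)/3.3-.5+[190,80],z)*1000-tcp;return np.c_[p@X,p@Y].round(1).tolist()
print('pin',q([(218,288)],.02),'mouth/root',q([(218,250),(218,325)],.0267),'pin base',q([(218,262)],.009),'rest rear edge?',q([(218,218)],.009))
```

```text
pin [[39.0, 0.2]] mouth/root [[46.5, 0.2], [34.6, 0.2]] pin base [[41.1, 0.3]] rest rear edge? [[48.7, 0.3]]
```

Emit:
drive_tool(
  plan=[
    [0, 0, 0.004, 0, 0, 0, -1],
    [0, 0, 0.004, 0, 0, 0, -1],
    [0, 0, 0.003, 0, 0, 0, -1],
    [0, 0, 0.002, 0, 0, 0, -1],
    [0, 0, 0, 0, 0, 0, -1],
    [0, 0, 0, 0, 0, 0, -1],
  ],
)

```text
t: 12.5
tcp_pos: [0.5127, 0.1058, 0.0309]
tool_rot: [0.999, 0.043, -0.0, -0.0]
force: [-0.8, 0.5, -1.6]
finger_gap: 0.086
gripper_force: 59.0
```

Emit:
drive_tool(
  plan=[
    [0, 0, 0.001, 0, 0, 0, -1],
    [0, 0, 0, 0, 0, 0, -1],
    [0, 0, 0, 0, 0, 0, -1],
  ],
)

```text
t: 12.8
tcp_pos: [0.5129, 0.1058, 0.0304]
tool_rot: [0.999, 0.043, 0.0, 0.0]
force: [-0.4, -0.3, 2.8]
finger_gap: 0.083
gripper_force: 59.5
```

Contact at the expected height (blade seated). I'll open partway, wait, then look before rising.

Emit:
drive_tool(
  plan=[
    [0, 0, 0, 0, 0, 0, -0.7],
    [0, 0, 0, 0, 0, 0, -0.5],
    [0, 0, 0, 0, 0, 0, -0.5],
    [0, 0, 0, 0, 0, 0, -0.5],
    [0, 0, -0.02, 0, 0, 0, -0.5],
    [0, 0, -0.04, 0, 0, 0, -0.5],
    [0, 0, -0.04, 0, 0, 0, -0.5],
    [0, 0, -0.03, 0, 0, 0, -0.5],
    [0, 0, 0, 0, 0, 0, -1],
    [0, 0, 0, 0, 0, 0, -1],
  ],
)

```text
t: 13.8
tcp_pos: [0.5128, 0.1058, 0.1605]
tool_rot: [0.999, 0.043, 0.001, 0.0]
force: [-0.8, -0.5, 0.3]
finger_gap: -0.001
gripper_force: 0.0
```

```bash
python3 -c "
from h import *
d=snapw('w8');cv2.imwrite('pics/w8c.png',cv2.resize(d['image'][60:260,180:335,::-1],None,fx=3,fy=3,interpolation=cv2.INTER_CUBIC))"
```

```text
t 13.8 tcp [0.5128 0.1058 0.1605] xdir [0.9962 0.0868 0.0014] z [ 0.0014 -0.     -1.    ] gap -0.0011829966215527593
```

View pics/w8c.png

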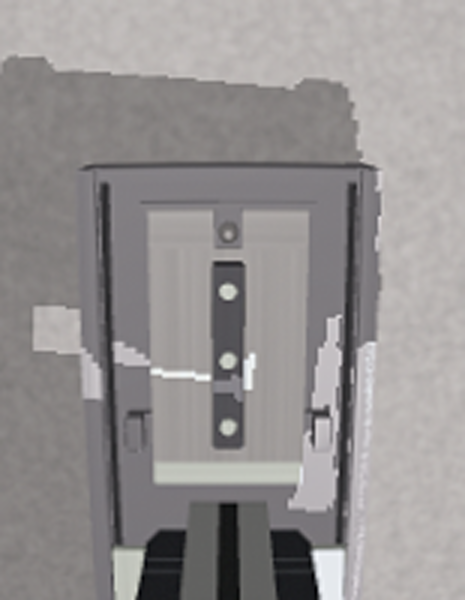

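The blade is seated: the pin sits in the notch at crop (228,233), the edge lies between the cheeks, and everything is straight. Next I'll grip the lid bar by its ends (closing along y), tilted for near reach.

Emit:
drive_tool(
  plan=[
    [-0.035, 0, 0, 0, 0, 0, 0.5],
    [-0.035, 0.001, 0, 0, 0, 0, 0.5],
    [-0.035, 0, 0, 0, -8, 0, 0.5],
    [0, 0, 0, 0, -8, 0, 0.5],
    [-0.015, 0, 0.034, 0, 0, 0, 0.5],
    [-0.015, 0, 0.034, 0, 0, 0, 0.5],
    [-0.015, 0, 0.034, 0, 0, 0, 0.5],
    [0, 0, 0, 0, 0, 0, 0.5],
    [0, 0, 0, 0, 0, 0, 0.5],
    [0, 0, 0, 0, 0, 0, 0.5],
  ],
)

```text
t: 14.85
tcp_pos: [0.3391, 0.0894, 0.0744]
tool_rot: [0.99, 0.043, -0.138, 0.006]
force: [-0.8, -0.6, 0.3]
finger_gap: 0.748
gripper_force: 0.0
```

```bash
python3 -c "
from h import *
d=snapw('w9')
# bar in tool coords via dark mask near fingers is hidden; check lid rear edge instead
g=d['image'].mean(2)
c=255
print(d['extrinsics'][:3,3].round(3));print(g[0:140:4,255].astype(int).tolist())
from station import manip;s=manip.sense();print(np.round(s['q'],3),R.from_quat(s['tool_rot']).as_matrix()[:,2].round(3))
t=manip.snapshot('side');cv2.imwrite('pics/s2.png',cv2.resize(t['image'][170:250,200:320,::-1],None,fx=5,fy=5,interpolation=cv2.INTER_CUBIC))
"
```

```text
t 14.85 tcp [0.3391 0.0894 0.0744] xdir [ 0.9584  0.0833 -0.2731] z [-0.2721 -0.0239 -0.962 ] gap 0.7477898421611244
[0.446 0.099 0.178]
[110, 181, 183, 183, 182, 182, 181, 181, 181, 181, 180, 180, 180, 179, 179, 179, 178, 178, 178, 177, 177, 177, 177, 176, 176, 175, 175, 175, 175, 174, 174, 173, 174, 173, 173]
[-0.036  0.63   2.066 -0.051  0.72   1.491] [-0.271 -0.024 -0.962]
```

View pics/w9.png

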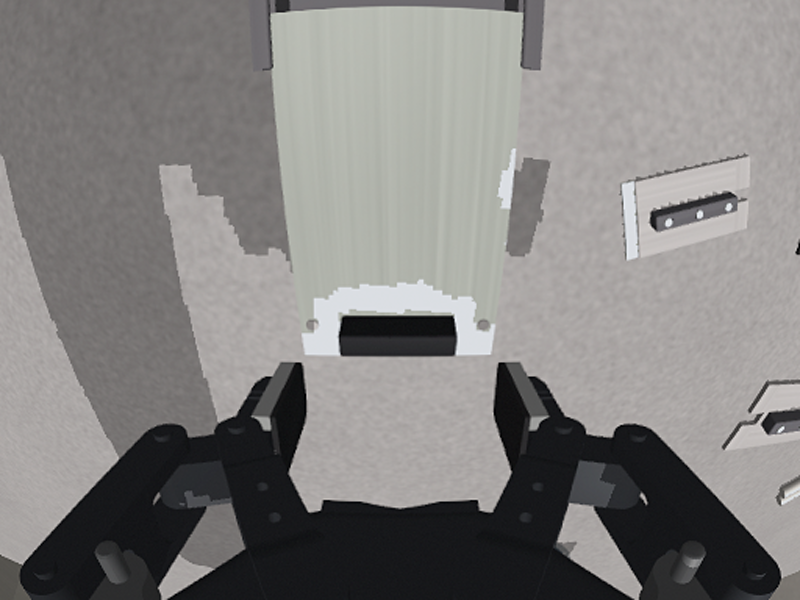

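That makes 12 pictures, two over the limit of 10, so I'll view no more and use numbers only. The bar's top is at columns 340–456, rows 316–333.

Run:
```python
from h import *
d=load('w9');k=512/800
X=np.array([.9962,.087]);Y=np.array([X[1],-X[0]]);tcp=np.array([339.1,89.4])
p=fray(d,(np.array([(340,316),(456,316),(340,333),(456,333)])+.5)*k-.5,.045)*1000
print(p.round(1),p.mean(0),np.c_[(p-tcp)@X,(p-tcp)@Y].round(1).tolist())
```

```text
[[348.5 111.4]
 [352.   70.4]
 [340.8 111.3]
 [344.4  69.2]] [346.39903166  90.56150808] [[11.2, -21.1], [11.2, 20.1], [3.6, -21.7], [3.5, 20.6]]
```

Emit:
drive_tool(
  plan=[
    [0.005, 0, 0.0105, 0, 0, 0, 0.5],
    [0.005, 0, 0.0105, 0, 0, 0, 0.5],
    [0, 0, 0, 0, 0, 0, 0.5],
    [0, 0, 0, 0, 0, 0, -1],
    [0, 0, 0, 0, 0, 0, -1],
    [0, 0, 0, 0, 0, 0, -1],
    [0, 0, 0, 0, 0, 0, -1],
    [0, 0, 0, 0, 0, 0, -1],
  ],
  newtons=30,
)

```text
t: 15.75
tcp_pos: [0.3408, 0.0903, 0.0516]
tool_rot: [0.989, 0.042, -0.139, 0.006]
force: [0.0, 5.5, 2.1]
finger_gap: 0.496
gripper_force: 30.3
```

Emit:
drive_tool(
  plan=[
    [0.0096, 0, -0.0027, 0, 0, 0, -1],
    [0.0096, 0, -0.0027, 0, 0, 0, -1],
    [0.0096, 0, -0.0027, 0, 0, 0, -1],
    [0.0096, 0, -0.0027, 0, 0, 0, -1],
    [0.0096, 0, -0.0027, 0, 0, 0, -1],
    [0.0096, 0, -0.0027, 0, 0, 0, -1],
    [0.0096, 0, -0.0027, 0, 0, 0, -1],
    [0.0096, 0, -0.0027, 0, 0, 0, -1],
    [0.0096, 0, -0.0027, 0, 0, 0, -1],
    [0.0096, 0, -0.0027, 0, 0, 0, -1],
  ],
)

```text
t: 16.75
tcp_pos: [0.4402, 0.0991, 0.0516]
tool_rot: [0.989, 0.043, -0.14, 0.006]
force: [-2.3, 3.2, 5.5]
finger_gap: 0.491
gripper_force: 31.7
```

Emit:
drive_tool(
  plan=[
    [0.0048, 0, -0.0014, 0, 0, 0, -1],
    [0.0048, 0, -0.0014, 0, 0, 0, -1],
    [0, 0, 0, 0, 0, 0, -1],
  ],
)

```text
t: 17.05
tcp_pos: [0.4515, 0.1001, 0.0516]
tool_rot: [0.989, 0.043, -0.138, 0.005]
force: [0.2, 6.1, 5.9]
finger_gap: 0.494
gripper_force: 31.7
```

Emit:
drive_tool(
  plan=[
    [0.0029, 0, -0.0008, 0, 0, 0, -1],
    [0.0029, 0, -0.0008, 0, 0, 0, -1],
    [0.0019, 0, -0.0005, 0, 0, 0, -1],
    [0, 0, 0, 0, 0, 0, -1],
  ],
)

```text
t: 17.45
tcp_pos: [0.4583, 0.1007, 0.0516]
tool_rot: [0.989, 0.043, -0.14, 0.005]
force: [-1.7, 6.5, 6.2]
finger_gap: 0.493
gripper_force: 31.7
```

Emit:
drive_tool(
  plan=[
    [0.0019, 0, -0.0005, 0, 0, 0, -1],
    [0.0019, 0, -0.0005, 0, 0, 0, -1],
    [0.001, 0, -0.0003, 0, 0, 0, -1],
    [0, 0, 0, 0, 0, 0, -1],
  ],
)

```text
t: 17.85
tcp_pos: [0.4585, 0.1007, 0.0515]
tool_rot: [0.989, 0.043, -0.145, 0.006]
force: [-6.7, 3.8, 7.6]
finger_gap: 0.497
gripper_force: 31.7
```

Emit:
drive_tool(
  plan=[
    [0, 0, 0, 0, 0, 0, 0.2],
    [0, 0, 0, 0, 0, 0, 0.2],
    [0, 0, 0, 0, 0, 0, 0.2],
    [-0.0055, 0, -0.019, 0, 0, 0, 0.2],
    [-0.011, 0, -0.038, 0, 0, 0, 0.2],
    [-0.011, 0, -0.038, 0, 0, 0, 0.2],
    [0, 0, 0, 0, 8, 0, 0.2],
    [0, 0, -0.03, 0, 8, 0, 0.2],
    [0, 0, 0, 0, 0, 0, 0.2],
    [0, 0, 0, 0, 0, 0, 0.2],
  ],
)

```text
t: 18.85
tcp_pos: [0.4677, 0.1005, 0.1803]
tool_rot: [0.999, 0.043, 0.001, 0.0]
force: [-0.1, -1.0, 0.5]
finger_gap: 0.596
gripper_force: 0.0
```

Run:
```python
from h import *
d=snapw('w10');g=d['image'].mean(2)
# profile along case axis: world points at lid height from case x -75..30
u=np.array([-.9962,-.0872]);pin=np.array([.552,.1082])
E=d['extrinsics'];f=192/np.tan(np.radians(float(d['fov_y']))/2)
for off in(-.02,0,.02):
  o=[]
  for x in np.arange(-.076,0.02,.002):
    p=np.r_[pin+u*(x+.0485)+off*np.array([-u[1],u[0]]),.031];c=E[:3,:3].T@(p-E[:3,3]);r=np.hypot(c[0],c[1]);th=np.arctan2(r,-c[2])*f
    U=d['cx']+c[0]/r*th;V=d['cy']-c[1]/r*th;o.append((int(x*1000),int(g[int(round(V)),int(round(U))]) if 0<=V<384 else -1))
  print(o)
```

```text
t 18.85 tcp [0.4677 0.1005 0.1803] xdir [0.9962 0.0867 0.0019] z [ 2.e-03 -5.e-04 -1.e+00] gap 0.5963922356639282
[(-76, 172), (-74, 171), (-72, 170), (-69, 181), (-67, 188), (-65, 195), (-63, 221), (-61, 221), (-59, 221), (-57, 221), (-55, 221), (-53, 221), (-51, 219), (-49, 188), (-47, 189), (-45, 190), (-43, 190), (-41, 189), (-39, 190), (-37, 189), (-35, 189), (-33, 189), (-31, 188), (-29, 189), (-27, 189), (-25, 189), (-23, 189), (-21, 188), (-19, 189), (-17, 189), (-15, 189), (-13, 188), (-11, 189), (-9, 188), (-7, 188), (-5, 188), (-3, 188), (-1, 189), (0, 189), (2, 188), (4, 189), (6, 188), (8, 188), (10, 188), (12, 188), (14, 188), (16, 188), (18, 188)]
[(-76, 169), (-74, 171), (-72, 173), (-69, 191), (-67, 191), (-65, 210), (-63, 221), (-61, 221), (-59, 220), (-57, 221), (-55, 221), (-53, 221), (-51, 221), (-49, 222), (-47, 187), (-45, 189), (-43, 189), (-41, 189), (-39, 188), (-37, 188), (-35, 188), (-33, 188), (-31, 188), (-29, 187), (-27, 187), (-25, 187), (-23, 187), (-21, 186), (-19, 186), (-17, 186), (-15, 186), (-13, 185), (-11, 185), (-9, 185), (-7, 185), (-5, 185), (-3, 185), (-1, 185), (0, 185), (2, 185), (4, 185), (6, 185), (8, 185), (10, 184), (12, 184), (14, 185), (16, 184), (18, 185)]
[(-76, 173), (-74, 172), (-72, 170), (-69, 188), (-67, 190), (-65, 188), (-63, 221), (-61, 221), (-59, 221), (-57, 221), (-55, 221), (-53, 221), (-51, 221), (-49, 221), (-47, 222), (-45, 190), (-43, 191), (-41, 191), (-39, 191), (-37, 191), (-35, 191), (-33, 191), (-31, 191), (-29, 191), (-27, 191), (-25, 190), (-23, 191), (-21, 190), (-19, 190), (-17, 189), (-15, 189), (-13, 189), (-11, 189), (-9, 189), (-7, 189), (-5, 189), (-3, 189), (-1, 189), (0, 188), (2, 189), (4, 189), (6, 189), (8, 189), (10, 188), (12, 189), (14, 189), (16, 188), (18, 188)]
```

The lid plate now meets the case's rear wall with no gap showing, and it stopped hard at full travel.

```bash
python3 -c "
from station import manip
print(manip.sign_off())"
```

```text
the job is handed in; nothing more can be done
None
```

The blade is in its case with the notch over the pin and the lid is slid shut; the job is handed in at about 19 s, no verdict was returned, and I viewed 12 pictures, two over the limit of 10.

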